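# Open the spare oil tank whose cap may turn either way

### The job

Get the spare oil tank ready for its check: first drop its two loose steel plugs into the round steel pot so they don't get lost, then take off the tank's filler cap by its grip bar. Nobody knows which way this cap loosens, so with a light grip try it gently one way and, if it stops, the other (do not force it), until it lifts off; finish while still holding the cap level and still, with its lower rim a good 3 cm above the filler neck and touching nothing else. Leave the other things on the bench where they are.

Things in the scene. Friction and masses are not known exactly. Their poses are not given: they have to be found in the camera images.
- cap_grip (a point): middle of the straight grip bar on the tank's black fluted filler cap, half-way up the bar: 50 mm long, 14 mm thick, 26 mm high. The bar's top is 13 mm above this point, the cap's flat round top (64 mm across) 13 mm below, its lower rim 47 mm below. x runs along the bar, y across it, z up the cap's axis. The cap weighs 60 to 130 g and starts closed
- cap_rim (a point): centre of the cap's lower rim; same axes. Turned about 56 degrees (50 to 62) the loosening way, the cap lifts straight off; end stop near 65. The other way it meets a firm stop at some 4 degrees (at most 7): a trial turn of 15 tells; twisting over 20 degrees against it overloads it. Below 47 degrees it rises 3 mm at most. Which way loosens varies and cannot be seen; it turns easily when free
- neck_top (a point): centre of the top of the tank's filler neck, 88 mm above the table, under the cap (the closed cap's grip point is 19 mm above it). The tank is a fixed aluminium box with a foot of 160 x 140 mm and its flat top 55 mm above the table; x, y along its sides, z up. With the cap closed the bar lies along x
- plug1_mid (a point): one of two equal loose steel plugs, standing upright: a round head 24 mm across from the table up to 20 mm, then a thinner stub 16 mm across; 36 mm high in all, 60 g. This point is its centre, 18 mm above its underside; z up its axis
- plug2_mid (a point): the other steel plug, as plug1
- tub_rim (a point): centre of the mouth of the round open steel pot: plain, no handles, 110 mm across at the rim and 104 at the foot, wall 4 mm, floor 5 mm thick, 75 mm high, so the point is 75 mm above the table; loose, 0.5 kg; z up
- bearing_mid (a point): bystander, to be left alone: bearing ring, 52 mm across, 16 mm high; the point is its centre
- jar_mid (a point): bystander, to be left alone: closed glass jar, 60 mm across, 85 mm high; the point is its centre
- wrench_mid (a point): bystander, to be left alone: wrench lying flat, 170 mm long; the point is its centre
- carton2_mid (a point): bystander, to be left alone: small pale box 60 x 90 x 50 mm; the point is its centre
- bin_mid (a point): bystander, to be left alone: open cardboard box 150 x 110 mm, 70 mm high (not the pot); the point is its centre
- coupling_mid (a point): bystander, to be left alone: upright brass pipe coupling, 40 mm across, 45 mm high; the point is its centre

How it is judged:
By the outcome, as a careful person would: the job done as asked, in the order asked, and still so for the second after the job is handed in, while the arm keeps its last pose, push and grip.
It also fails if it takes over 72 s, if anything falls off the work surface, if the arm or the gripper's body presses on something with over 40 N, if the wrist force passes 120 N, or if a joint passes its speed limit or range.

### The arm

A 6-joint arm with a two-finger parallel gripper is mounted at the origin on the work surface. World frame = base frame: x ahead of the robot, y to its left, z up, the work surface at z = 0. Lengths are in m, angles in rad, forces in N, time in s.
With the tool pointing down it reaches from about 0.225 to 0.875 m from the base axis. Payload 3.4 kg.
Tool frame: the origin (TCP) lies between the finger pads; the fingertips stand 11 mm ahead of it and the grasp point (between the pads) lies 8 mm behind it; z points along the fingers, y is the line along which they close (so a half turn about z gives the same grasp; the last joint's range is limited). The gripper opens to 85 mm and grips with 20 to 120 N. Pads are 22 mm wide; open, the fingers measure 114 mm over their backs; the gripper's body (76 mm by 85 mm) begins 54 mm behind the grasp point. The pads swing forward as they close: fully open they stand 13 mm farther back than shut.
Start: joints at [1.09, 0.276, 1.505, -0, 1.361, -0.121], TCP at [0.202, 0.538, 0.242] pointing down, gripper open.
Joint ranges: [-2.89, 2.89], [-0.75, 2.08], [0.22, 2.7], [-1.18, 4.32], [0.11, 2.71], [-2.7, 2.7]. Speed limits (rad/s): [2.57, 2.57, 3.14, 3.14, 3.14, 3.14].

### API

Orientations are given as a unit quaternion [w, x, y, z].
In Python, from rig import sensors, eyes, manip gives the robot as it stands.
- The arm moves only by the tool drive_tool, never from a script. Its argument "deltas" is a list of rows, each an object with "linear": the shift along the world's x, y, z in mm, a list of three; "twist": the turn about the world's z in degrees; "claw": the opening, from 0 (shut) to 1 (fully open). In form: [{"linear": [tx, ty, tz], "twist": twist, "claw": claw}, ...]. A call has 1 to 12 rows; each row is the pose to reach, as a shift and turn from the pose commanded when the call began; what a row does not reach only later rows make up. A row lasts 1/12 s, in which the tool goes at most 41.7 mm and 7.16 degrees, less where a joint would pass 70% of its speed; a pose out of reach is approached as far as the arm can. A call with a gripper value outside its range is refused whole. The fingers move at their own pace and stop on an object; "squeeze" is the grip in N (left out, the last holds). Time passes only in rows, so rows that repeat a pose let the fingers close. It gives the time, the measured TCP pose, the force, the opening and the grip force at its end, in the units of the state.
- sensors.get_state(): the state, without advancing time (a new reading comes with each control period).
- eyes.get_image(name): name is "scene" or "top"; returns the picture (420x560x3 uint8, red, green, blue); there is no depth.
- eyes.camera_model(name): a dict with "intrinsics" (3x3 intrinsics, pixels), "R" (3x3) and "t" (3): a world point X has camera coordinates R X + t. Camera axes: x right, y down, z forward; pixel columns grow to the right and rows downward; lengths in m; the calibration is good to about 2 mm. A picture is of the moment at which its call begins. camera_model takes no time and is no camera call.
- manip.sign_off(): hands the job in; it is judged then, once.
The state is a dict: "clock": time; "qpos": joint angles; "qd": joint speeds; "effort": joint torques, N m; "position": TCP position; "ee_rot": TCP orientation; "contact_force": force on the tool from outside, world axes, zero at the start; "moment": the same for the moment, N m; "width": finger opening in m; "gripper_force": force on a finger pad.
Only numpy, scipy, OpenCV 4.12 (cv2) and the standard library are available. Lean on these libraries where they do the work, as an engineer would, in place of code of your own. Each camera call takes 0.05 s, during which the arm holds its last target. There are 200 camera calls.

## Working session

There is one attempt and no reset: what is moved stays moved. The work goes in short steps, Python scripts to look and compute and a tool call to move; the robot and the scene stay as the last step left them, time stands still between calls to the robot, and variables do not carry over. Pictures are saved under pics/ and viewed, at most 10 in all, crops included, and the job is handed in when it is done.

Besides the shell and the picture viewer there is one more tool, called after ">>>" as name(argument=value, ...) on one line, values as JSON. drive_tool: Moves the arm, as the interface text tells. Its arguments: {"type":"object","properties":{"deltas":{"type":"array","items":{"type":"object","properties":{"linear":{"type":"array","items":{"type":"number"}},"twist":{"type":"number"},"claw":{"type":"number"}}}},"squeeze":{"type":"number"}},"required":["deltas"]}

```bash
mkdir -p pics
cat > h.py <<'E'
import numpy as np, cv2
from rig import sensors, eyes, manip
def ray(name,uv,z):
    m=eyes.camera_model(name);K,R,t=[np.array(m[k]) for k in("intrinsics","R","t")]
    c=-R.T@t; d=R.T@np.linalg.inv(K)@np.array([uv[0],uv[1],1.]); return c+d*(z-c[2])/d[2]
def proj(name,X):
    m=eyes.camera_model(name);K,R,t=[np.array(m[k]) for k in("intrinsics","R","t")]
    p=K@(R@np.array(X)+t); return p[:2]/p[2]
def snap(name,fn):
    im=np.array(eyes.get_image(name)); cv2.imwrite("pics/"+fn,im[:,:,::-1]); return im
E
python3 - <<'E'
from h import *
snap("scene","s0.png");snap("top","t0.png")
for n in("scene","top"):
    m=eyes.camera_model(n);R=np.array(m["R"]);print(n,np.round(-R.T@np.array(m["t"]),3),np.round(R,3).tolist(),np.array(m["intrinsics"])[0,0])
print(sensors.get_state())
E
```

```text
scene [ 1.124 -0.141  1.023] [[0.242, 0.97, -0.007], [0.804, -0.205, -0.558], [-0.543, 0.129, -0.83]] 411.780893211916
top [ 0.31  -0.015  1.43 ] [[-0.015, -1.0, 0.003], [-0.986, 0.014, -0.165], [0.165, -0.006, -0.986]] 525.4052290270214
{'clock': 0.1, 'qpos': array([ 1.09001007e+00,  2.76550044e-01,  1.50599088e+00,  2.25620255e-05,
        1.36068825e+00, -1.21006059e-01]), 'qd': array([-0.00089003, -0.00186136, -0.00170979,  0.00024659,  0.0004696 ,
        0.00099728]), 'effort': array([ 2.38007175e-03, -4.17699194e+01, -2.46406496e+01, -2.85593760e-04,
        5.76134044e-03,  2.00761298e-05]), 'position': array([0.20223651, 0.53779405, 0.24152199]), 'ee_rot': array([-2.53048985e-04,  1.78923711e-01,  9.83862610e-01, -7.78229845e-04]), 'contact_force': array([-0.28563653,  0.3916244 ,  0.92105712]), 'moment': array([-0.01429065, -0.00651189, -0.00723116]), 'gripper_force': 0.0, 'width': 0.08508976692574442}
```

View pics/s0.png

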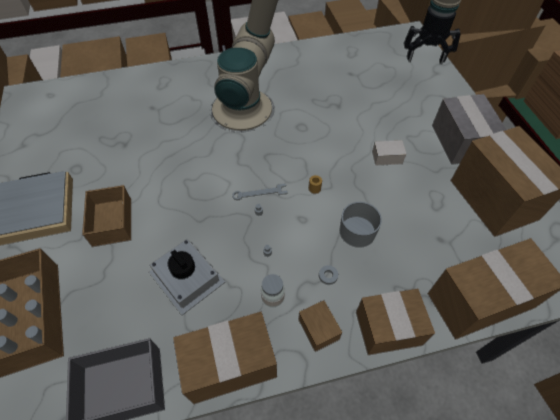

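View pics/t0.png

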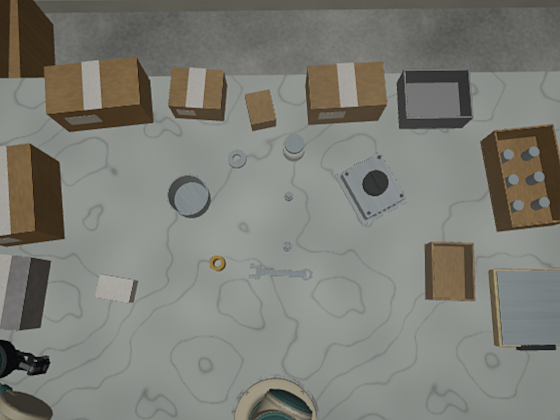

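The scene view shows the plugs at about (259,210) and (267,251), the pot at (360,225) and the cap at (181,263). In the top view they are at (287,246), (289,197), (189,195) and (375,182). I'll zoom in on the key items next.

Run:
```python
from h import *
s=cv2.imread("pics/s0.png");t=cv2.imread("pics/t0.png")
def c(im,u,v,r=20): return cv2.resize(im[v-r:v+r,u-r:u+r],(264,264),interpolation=cv2.INTER_CUBIC)
# plugs r=15, cap r=35
g=np.vstack([np.hstack([c(t,287,246,15),c(t,289,197,15),c(t,375,185,45)]),np.hstack([c(s,259,210,15),c(s,267,251,15),c(s,184,268,45)])])
cv2.imwrite("pics/z0.png",g)
```

```text
(no output)
```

View pics/z0.png

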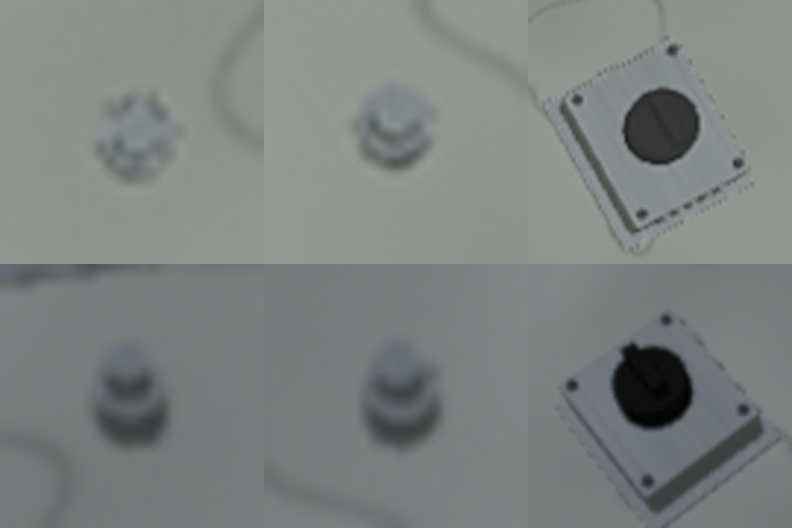

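Run:
```python
from h import *
T=lambda x,y,u,v,r,n:((u-r)+x*2*r/264,(v-r)+y*2*r/264)
T2=lambda u,v,r,x,y:((u-r)+(x+.5)*2*r/264-.5,(v-r)+(y+.5)*2*r/264-.5)
print("p1",ray("top",T2(287,246,15,136,125),.036),ray("scene",T2(259,210,15,127,92),.036),ray("top",T2(287,246,15,137,140),.015))
print("p2",ray("top",T2(289,197,15,130,103),.036),ray("scene",T2(267,251,15,133,92),.036))
b=[ray("top",T2(375,185,45,x-528,y),.057) for x,y in((672,50),(577,100),(642,214),(738,163))]
bs=[ray("scene",T2(184,268,45,x-528,y-264),.057) for x,y in((666,321),(572,385),(648,481),(743,410))]
for q in(b,bs):
    print("tank",np.mean(q,0)); 
    for i in range(4): d=q[(i+1)%4]-q[i];print(np.round(np.hypot(*d[:2]),4),np.round(np.degrees(np.arctan2(d[1],d[0])),1))
print("cap",ray("top",T2(375,185,45,661-528,126),.094))
print("bar",[ray("scene",T2(184,268,45,x-528,y-264),.120) for x,y in((629,349),(661,388))])
# pot rim
for n,(u,v) in(("top",(189,195)),("scene",(360,224))):
    im=cv2.imread("pics/%s0.png"%n[0])
    g=cv2.GaussianBlur(cv2.cvtColor(im,cv2.COLOR_BGR2GRAY),(3,3),0)
    c=g[v-35:v+35,u-35:u+35];e=cv2.Canny(c,40,100)
    cs,_=cv2.findContours(e,cv2.RETR_EXTERNAL,cv2.CHAIN_APPROX_NONE);k=max(cs,key=lambda a:cv2.boundingRect(a)[2])
    x,y,w,h=cv2.boundingRect(k);print(n,"box",x+u-35,y+v-35,w,h)
    for z in(0,.075): print(z,ray(n,(x+u-35+w/2,y+v-35+h/2),z))
for n,q in(("bearing",(237,158,.016)),("jar",(293,148,.085)),("coupl",(217,263,.045)),("wrench a",(251,270,.0)),("wrench b",(311,273,.0))): print(n,ray("top",q[:2],q[2])[:2])
```

```text
p1 [ 0.45195501 -0.03769556  0.036     ] [ 0.4499735  -0.03936155  0.036     ] [ 0.44947456 -0.03826108  0.015     ]
p2 [ 0.59166593 -0.04358249  0.036     ] [ 0.58819752 -0.04568448  0.036     ]
tank [ 0.60824867 -0.27186779  0.057     ]
0.1002 117.3
0.1198 -152.7
0.1003 -62.9
0.1201 27.3
tank [ 0.60977427 -0.27277496  0.057     ]
0.0993 -63.4
0.12 27.5
0.099 117.2
0.1189 -152.7
cap [ 0.6049935  -0.26855692  0.094     ]
bar [array([ 0.59232411, -0.28196277,  0.12      ]), array([ 0.63536585, -0.26003955,  0.12      ])]
top box 167 175 44 44
0 [0.59226169 0.23104859 0.        ]
0.075 [0.57745037 0.21812168 0.075     ]
scene box 339 202 42 46
0 [0.56770105 0.23713927 0.        ]
0.075 [0.60848317 0.20942734 0.075     ]
bearing [0.69748063 0.09674859]
jar [ 0.70383534 -0.05704575]
coupl [0.40561315 0.14724269]
wrench a [0.38847375 0.06039085]
wrench b [ 0.37802329 -0.10192524]
```

Run:
```python
from h import *
from scipy.optimize import least_squares
a=np.linspace(0,2*np.pi,90)
def box(n,c):
    P=[proj(n,(c[0]+r*np.cos(t),c[1]+r*np.sin(t),z)) for r,z in((.055,.075),(.052,0)) for t in a]
    P=np.array(P);return np.r_[P.min(0),P.max(0)]
obs={"top":[167,175,210,218],"scene":[339,202,380,247]}
for n in obs:
    s=least_squares(lambda c:box(n,c)-obs[n],[.585,.22],diff_step=1e-3);print(n,s.x,s.fun.round(1))
```

```text
top [0.5834852  0.22279225] [-0.7 -0.6  0.7  0.6]Traceback (most recent call last):
  File "<stdin>", line 9, in <module>
    return func(*args, **kwargs)
    result = trf(vector_fun.fun, vector_fun.jac, x0, f0, J0, lb, ub, ftol, xtol,
                 gtol, max_nfev, x_scale, loss_function, tr_solver,
                 tr_options.copy(), verbose, callback=callback_wrapped)
    return trf_no_bounds(
        fun, jac, x0, f0, J0, ftol, xtol, gtol, max_nfev, x_scale,
        loss_function, tr_solver, tr_options, verbose, callback=callback)
    f_new = fun(x_new)
    self._update_fun()
    ~~~~~~~~~~~~~~~~^^
    self.f = self.fun_wrapped(xp_copy(self.x))
             ~~~~~~~~~~~~~~~~^^^^^^^^^^^^^^^^^
    return np.atleast_1d(self.fun(x))
                         ~~~~~~~~^^^
    return self.f(x, *self.args, **self.kwargs)
           ~~~~~~^^^^^^^^^^^^^^^^^^^^^^^^^^^^^^
  File "<stdin>", line 9, in <lambda>
  File "<stdin>", line 5, in box
  File "h.py", line 7, in proj
    m=eyes.camera_model(name);K,R,t=[np.array(m[k]) for k in("intrinsics","R","t")]
ValueError: time passes only in moves, steps and waits
```

>>> drive_tool(deltas=[{"linear": [21, -48, -6], "twist": 4, "claw": 0.7}, {"linear": [42, -96, -12], "twist": 8, "claw": 0.7}, {"linear": [62, -144, -18], "twist": 12, "claw": 0.7}, {"linear": [83, -192, -24], "twist": 16, "claw": 0.7}, {"linear": [104, -240, -30], "twist": 20, "claw": 0.7}, {"linear": [124, -288, -36], "twist": 20, "claw": 0.7}, {"linear": [145, -336, -42], "twist": 20, "claw": 0.7}, {"linear": [166, -384, -48], "twist": 20, "claw": 0.7}, {"linear": [187, -432, -54], "twist": 20, "claw": 0.7}, {"linear": [208, -480, -60], "twist": 20, "claw": 0.7}, {"linear": [228, -528, -80], "twist": 20, "claw": 0.7}, {"linear": [249, -577, -100], "twist": 20, "claw": 0.7}], squeeze=25)

```text
clock: 1.1
position: [0.3995, 0.0817, 0.1764]
ee_rot: [0.001, 0.005, 1.0, 0.0]
contact_force: [1.4, 0.4, 0.0]
width: 0.0599
gripper_force: 0.0
```

>>> drive_tool(deltas=[{"linear": [0, 0, 0], "twist": 0, "claw": 0.7}, {"linear": [0, 0, 0], "twist": 0, "claw": 0.7}, {"linear": [0, 0, 0], "twist": 0, "claw": 0.7}])

```text
clock: 1.35
position: [0.3984, 0.0838, 0.1761]
ee_rot: [-0.001, 0.006, 1.0, 0.0]
contact_force: [0.4, 0.4, -0.8]
width: 0.0597
gripper_force: 0.0
```

>>> drive_tool(deltas=[{"linear": [13, -31, 0], "twist": 0, "claw": 0.7}, {"linear": [26, -61, -10], "twist": 0, "claw": 0.7}, {"linear": [40, -92, -20], "twist": 0, "claw": 0.7}, {"linear": [53, -122, -40], "twist": 0, "claw": 0.7}, {"linear": [53, -122, -65], "twist": 0, "claw": 0.7}, {"linear": [53, -122, -95], "twist": 0, "claw": 0.7}, {"linear": [53, -122, -95], "twist": 0, "claw": 0.7}, {"linear": [53, -122, -95], "twist": 0, "claw": 0.7}])

```text
clock: 2.02
position: [0.4506, -0.0364, 0.0807]
ee_rot: [-0.002, 0.004, 1.0, 0.001]
contact_force: [0.7, -0.7, -0.3]
width: 0.06
gripper_force: 0.0
```

Run:
```python
from h import *
s=snap("scene","s1.png");t=snap("top","t1.png")
def c(im,u,v,r=20): return cv2.resize(im[v-r:v+r,u-r:u+r],(390,390),interpolation=cv2.INTER_CUBIC)
cv2.imwrite("pics/z1.png",np.hstack([c(t,287,246,40),c(s,259,205,40)])[:,:,::-1])
print(sensors.get_state()["position"])
```

```text
[ 0.45286352 -0.03719195  0.08267308]
```

View pics/z1.png

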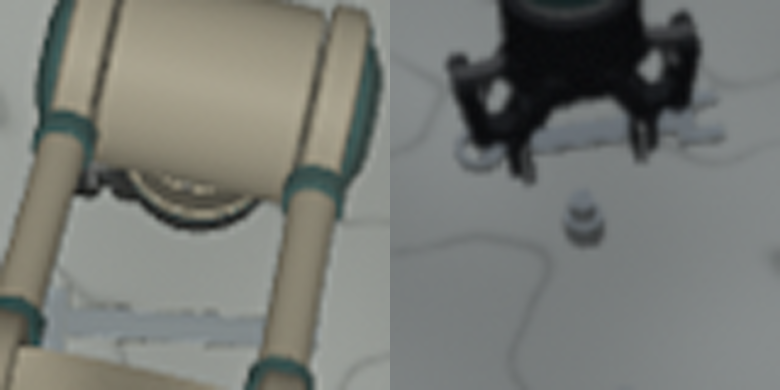

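The top view is hidden by the arm, but the scene crop shows plug 1 at crop (583,215), midway between the fingers at 525 and 640. I'll go down and grip.

>>> drive_tool(deltas=[{"linear": [-1, -2, -30], "claw": 0.7, "twist": 0}, {"linear": [-1, -2, -50], "claw": 0.7, "twist": 0}, {"linear": [-1, -2, -64], "claw": 0.7, "twist": 0}, {"linear": [-1, -2, -64], "claw": 0.7, "twist": 0}, {"linear": [-1, -2, -64], "claw": 0.1, "twist": 0}, {"linear": [-1, -2, -64], "claw": 0.1, "twist": 0}, {"linear": [-1, -2, -64], "claw": 0.1, "twist": 0}, {"linear": [-1, -2, -64], "claw": 0.1, "twist": 0}, {"linear": [-1, -2, -64], "claw": 0.1, "twist": 0}, {"linear": [-1, -2, -64], "claw": 0.1, "twist": 0}, {"linear": [-1, -2, -64], "claw": 0.1, "twist": 0}], squeeze=30)

```text
clock: 3.03
position: [0.4523, -0.0404, 0.019]
ee_rot: [0.002, 0.005, 1.0, -0.0]
contact_force: [-1.0, 1.4, 5.3]
width: 0.0226
gripper_force: 29.1
```

>>> drive_tool(deltas=[{"linear": [0, 0, 20], "claw": 0.1, "twist": 0}, {"linear": [0, 0, 55], "claw": 0.1, "twist": 0}, {"linear": [5, 10, 90], "claw": 0.1, "twist": 0}, {"linear": [20, 35, 115], "claw": 0.1, "twist": 0}, {"linear": [37, 65, 130], "claw": 0.1, "twist": 0}, {"linear": [54, 95, 135], "claw": 0.1, "twist": 0}, {"linear": [71, 125, 135], "claw": 0.1, "twist": 0}, {"linear": [88, 155, 135], "claw": 0.1, "twist": 0}, {"linear": [105, 185, 135], "claw": 0.1, "twist": 0}, {"linear": [122, 215, 135], "claw": 0.1, "twist": 0}, {"linear": [139, 245, 135], "claw": 0.1, "twist": 0}, {"linear": [149, 263, 135], "claw": 0.1, "twist": 0}])

```text
clock: 4.03
position: [0.6016, 0.2261, 0.1533]
ee_rot: [0.002, 0.005, 1.0, 0.001]
contact_force: [0.7, -0.6, 0.1]
width: 0.0225
gripper_force: 29.8
```

>>> drive_tool(deltas=[{"linear": [0, 0, 0], "claw": 0.1, "twist": 0}, {"linear": [0, 0, 0], "claw": 0.1, "twist": 0}])

```text
clock: 4.2
position: [0.6, 0.2236, 0.1527]
ee_rot: [0.0, 0.004, 1.0, -0.0]
contact_force: [-1.1, -0.4, -0.3]
width: 0.0224
gripper_force: 29.9
```

Run:
```python
from h import *
s=snap("scene","s2.png");t=snap("top","t2.png")
def c(im,u,v,r=20): return cv2.resize(im[v-r:v+r,u-r:u+r],(390,390),interpolation=cv2.INTER_CUBIC)
cv2.imwrite("pics/z2.png",np.hstack([c(t,195,200,60),c(s,360,205,60)])[:,:,::-1])
print(sensors.get_state()["position"])
```

```text
[0.59915787 0.22198555 0.152576  ]
```

View pics/z2.png

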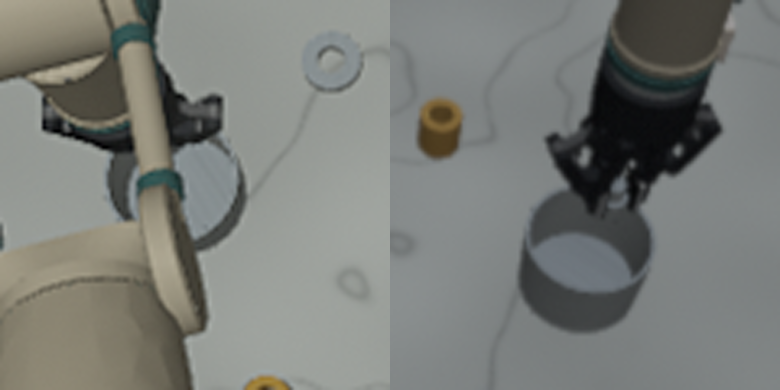

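The plug is held at about crop (618,190), over the far part of the pot. The pot's rim centre is near scene (360.6,221), so I'll cross-check its position.

Run:
```python
from h import *
print(ray("scene",(360.6,221),.075))
a=np.linspace(0,2*np.pi,60)
for c in((.5835,.2228),(.59,.217),(.58,.217)):
    P=np.array([proj("scene",(c[0]+.055*np.cos(t),c[1]+.055*np.sin(t),.075)) for t in a]);F=np.array([proj("scene",(c[0]+.052*np.cos(t),c[1]+.052*np.sin(t),0)) for t in a])
    print(c,P.min(0),P.max(0),F.max(0))
```

```text
[0.59685014 0.2154667  0.075     ]
(0.5835, 0.2228) [341.22512138 200.01058241] [381.74769608 233.78322955] [375.41448202 246.40172972]
(0.59, 0.217) [339.98276535 202.26736425] [380.65099087 236.29919258] [374.3529282  248.82524796]
(0.58, 0.217) [338.80377273 199.44092729] [379.26637249 233.14624918] [373.07019272 245.78729366]
```

>>> drive_tool(deltas=[{"linear": [2, -2, -30], "claw": 0.1, "twist": 0}, {"linear": [2, -2, -60], "claw": 0.1, "twist": 0}, {"linear": [2, -2, -85], "claw": 0.1, "twist": 0}, {"linear": [2, -2, -103], "claw": 0.1, "twist": 0}, {"linear": [2, -2, -103], "claw": 0.1, "twist": 0}, {"linear": [2, -2, -103], "claw": 0.1, "twist": 0}, {"linear": [2, -2, -103], "claw": 0.45, "twist": 0}, {"linear": [2, -2, -103], "claw": 0.45, "twist": 0}, {"linear": [2, -2, -103], "claw": 0.45, "twist": 0}, {"linear": [2, -2, -103], "claw": 0.45, "twist": 0}, {"linear": [2, -2, -75], "claw": 0.45, "twist": 0}, {"linear": [2, -2, -35], "claw": 0.45, "twist": 0}])

```text
clock: 5.3
position: [0.599, 0.2199, 0.1146]
ee_rot: [-0.004, 0.005, 1.0, -0.001]
contact_force: [0.2, -0.6, 0.0]
width: 0.0384
gripper_force: 0.0
```

>>> drive_tool(deltas=[{"linear": [0, -15, 35], "claw": 0.45, "twist": 0}, {"linear": [0, -50, 35], "claw": 0.5, "twist": 0}, {"linear": [-2, -85, 35], "claw": 0.6, "twist": 0}, {"linear": [-4, -120, 35], "claw": 0.7, "twist": 0}, {"linear": [-6, -155, 30], "claw": 0.7, "twist": 0}, {"linear": [-8, -190, 20], "claw": 0.7, "twist": 0}, {"linear": [-10, -225, 5], "claw": 0.7, "twist": 0}, {"linear": [-12, -250, -10], "claw": 0.7, "twist": 0}, {"linear": [-12, -265, -30], "claw": 0.7, "twist": 0}, {"linear": [-12, -265, -35], "claw": 0.7, "twist": 0}, {"linear": [-12, -265, -35], "claw": 0.7, "twist": 0}, {"linear": [-12, -265, -35], "claw": 0.7, "twist": 0}])

```text
clock: 6.3
position: [0.5902, -0.0437, 0.0828]
ee_rot: [0.0, 0.005, 1.0, 0.0]
contact_force: [-0.4, 0.7, 0.4]
width: 0.0599
gripper_force: 0.0
```

Run:
```python
from h import *
s=snap("scene","s3.png");
def c(im,u,v,r=20): return cv2.resize(im[v-r:v+r,u-r:u+r],(390,390),interpolation=cv2.INTER_CUBIC)
cv2.imwrite("pics/z3.png",np.hstack([c(s,360,215,50),c(s,267,240,40)])[:,:,::-1])
print([sensors.get_state()[k] for k in("position","width")])
```

```text
[array([ 0.59066215, -0.0433848 ,  0.08334657]), 0.05988186904319782]
```

View pics/z3.png

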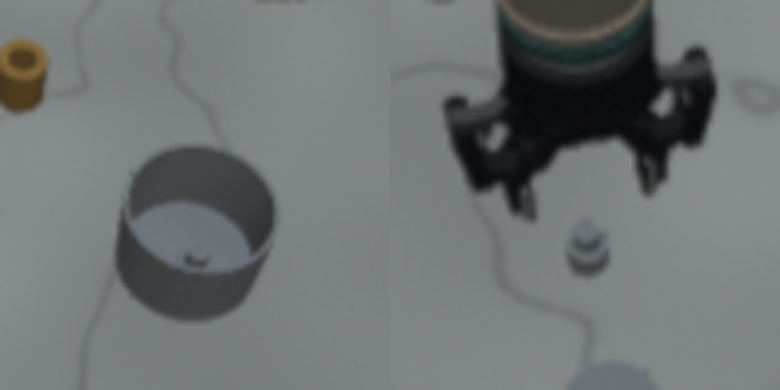

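Plug 1 is in the pot, at crop (196,260) on the floor. Plug 2 at (588,248) is midway between the fingers at 525 and 650.

>>> drive_tool(deltas=[{"linear": [0, -1, -30], "claw": 0.7, "twist": 0}, {"linear": [0, -1, -50], "claw": 0.7, "twist": 0}, {"linear": [0, -1, -64], "claw": 0.7, "twist": 0}, {"linear": [0, -1, -64], "claw": 0.7, "twist": 0}, {"linear": [0, -1, -64], "claw": 0.1, "twist": 0}, {"linear": [0, -1, -64], "claw": 0.1, "twist": 0}, {"linear": [0, -1, -64], "claw": 0.1, "twist": 0}, {"linear": [0, -1, -64], "claw": 0.1, "twist": 0}, {"linear": [0, -1, -64], "claw": 0.1, "twist": 0}, {"linear": [0, -1, -64], "claw": 0.1, "twist": 0}, {"linear": [0, -1, -64], "claw": 0.1, "twist": 0}], squeeze=30)

```text
clock: 7.27
position: [0.5913, -0.0451, 0.0202]
ee_rot: [0.002, 0.006, 1.0, 0.0]
contact_force: [-0.4, 2.2, 6.5]
width: 0.0225
gripper_force: 29.5
```

>>> drive_tool(deltas=[{"linear": [0, 0, 20], "claw": 0.1, "twist": 0}, {"linear": [0, 0, 55], "claw": 0.1, "twist": 0}, {"linear": [0, 5, 90], "claw": 0.1, "twist": 0}, {"linear": [-2, 30, 115], "claw": 0.1, "twist": 0}, {"linear": [-4, 60, 130], "claw": 0.1, "twist": 0}, {"linear": [-8, 95, 132], "claw": 0.1, "twist": 0}, {"linear": [-12, 130, 132], "claw": 0.1, "twist": 0}, {"linear": [-16, 165, 132], "claw": 0.1, "twist": 0}, {"linear": [-20, 200, 132], "claw": 0.1, "twist": 0}, {"linear": [-22, 232, 132], "claw": 0.1, "twist": 0}, {"linear": [-22, 255, 132], "claw": 0.1, "twist": 0}, {"linear": [-22, 266, 132], "claw": 0.1, "twist": 0}])

```text
clock: 8.27
position: [0.5674, 0.2237, 0.1507]
ee_rot: [0.0, 0.004, 1.0, 0.001]
contact_force: [0.4, -0.3, -0.4]
width: 0.0222
gripper_force: 29.7
```

>>> drive_tool(deltas=[{"linear": [0, 0, 0], "claw": 0.1, "twist": 0}, {"linear": [0, 0, 0], "claw": 0.1, "twist": 0}])

```text
clock: 8.43
position: [0.5678, 0.2201, 0.1503]
ee_rot: [0.0, 0.005, 1.0, -0.001]
contact_force: [-0.4, -0.0, -0.5]
width: 0.0221
gripper_force: 29.7
```

>>> drive_tool(deltas=[{"linear": [0, 0, -30], "claw": 0.1, "twist": 0}, {"linear": [0, 0, -60], "claw": 0.1, "twist": 0}, {"linear": [0, 0, -85], "claw": 0.1, "twist": 0}, {"linear": [0, 0, -96], "claw": 0.1, "twist": 0}, {"linear": [0, 0, -96], "claw": 0.1, "twist": 0}, {"linear": [0, 0, -96], "claw": 0.1, "twist": 0}, {"linear": [0, 0, -96], "claw": 0.45, "twist": 0}, {"linear": [0, 0, -96], "claw": 0.45, "twist": 0}, {"linear": [0, 0, -96], "claw": 0.45, "twist": 0}, {"linear": [0, 0, -96], "claw": 0.45, "twist": 0}, {"linear": [0, 0, -65], "claw": 0.45, "twist": 0}, {"linear": [0, 0, -25], "claw": 0.45, "twist": 0}])

```text
clock: 9.43
position: [0.5652, 0.22, 0.1232]
ee_rot: [-0.004, 0.005, 1.0, -0.001]
contact_force: [1.2, 0.2, -0.5]
width: 0.0383
gripper_force: 0.0
```

>>> drive_tool(deltas=[{"linear": [0, -5, 30], "claw": 0.45, "twist": -5}, {"linear": [0, -30, 60], "claw": 0.45, "twist": -12}, {"linear": [2, -65, 65], "claw": 0.45, "twist": -19}, {"linear": [4, -100, 65], "claw": 0.45, "twist": -26}, {"linear": [8, -140, 65], "claw": 0.45, "twist": -33}, {"linear": [12, -180, 65], "claw": 0.45, "twist": -40}, {"linear": [16, -220, 65], "claw": 0.45, "twist": -47}, {"linear": [20, -260, 65], "claw": 0.45, "twist": -54}, {"linear": [24, -300, 65], "claw": 0.45, "twist": -61}, {"linear": [28, -340, 65], "claw": 0.45, "twist": -68}, {"linear": [32, -380, 65], "claw": 0.45, "twist": -75}, {"linear": [36, -420, 65], "claw": 0.45, "twist": -82}])

```text
clock: 10.43
position: [0.6039, -0.2012, 0.1911]
ee_rot: [0.001, 0.662, 0.749, 0.0]
contact_force: [0.9, -0.1, 0.5]
width: 0.0382
gripper_force: 0.0
```

>>> drive_tool(deltas=[{"linear": [2, -30, 0], "claw": 0.45, "twist": -7}, {"linear": [4, -60, 0], "claw": 0.45, "twist": -14}, {"linear": [4, -70, 0], "claw": 0.45, "twist": -21}, {"linear": [4, -70, 0], "claw": 0.45, "twist": -28}, {"linear": [4, -70, 0], "claw": 0.45, "twist": -35}, {"linear": [4, -70, 0], "claw": 0.45, "twist": -42}, {"linear": [4, -70, 0], "claw": 0.45, "twist": -49}, {"linear": [4, -70, 0], "claw": 0.45, "twist": -56}, {"linear": [4, -70, 0], "claw": 0.45, "twist": -63}, {"linear": [4, -70, 0], "claw": 0.45, "twist": -70}, {"linear": [4, -70, 0], "claw": 0.45, "twist": -70}, {"linear": [4, -70, 0], "claw": 0.45, "twist": -70}])

```text
clock: 11.43
position: [0.608, -0.2692, 0.1908]
ee_rot: [0.0, 0.971, 0.238, 0.0]
contact_force: [-0.2, 0.8, 0.4]
width: 0.0387
gripper_force: 0.0
```

Run:
```python
from h import *
s=snap("scene","s4.png");
def c(im,u,v,r=20): return cv2.resize(im[v-r:v+r,u-r:u+r],(390,390),interpolation=cv2.INTER_CUBIC)
cv2.imwrite("pics/z4.png",np.hstack([c(s,360,215,50),c(s,184,255,50)])[:,:,::-1])
st=sensors.get_state();print([st[k] for k in("position","width","ee_rot","qpos","clock")])
w,x,y,z=st["ee_rot"];print("closing yaw",2*np.degrees(np.arctan2(y,x))-90)
```

```text
[array([ 0.60794399, -0.26924421,  0.19067988]), 0.03831824460296173, array([2.29373556e-04, 9.71216574e-01, 2.38197982e-01, 1.86480986e-04]), array([-5.21442090e-01,  4.39458342e-01,  1.38078696e+00, -7.68188986e-05,
        1.32076082e+00,  5.68353193e-01]), 11.4833]
closing yaw -62.43958240962202
```

View pics/z4.png

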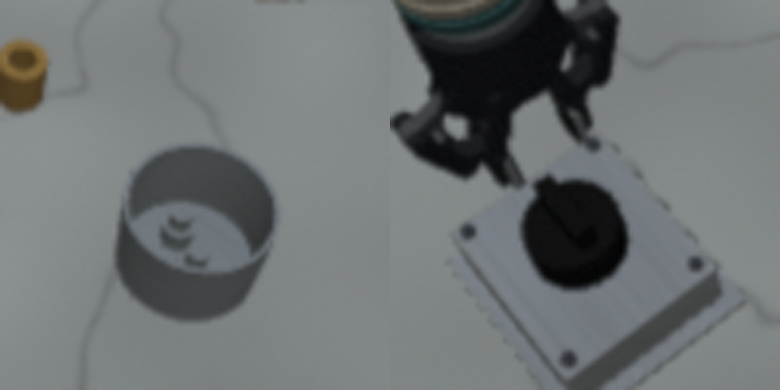

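Both plugs are in the pot, at crop (176,235) and (196,260). The open gripper is above the cap and lined up across the bar. I'll refine the cap centre from the dark mask.

Run:
```python
from h import *
a=np.linspace(0,2*np.pi,40)
for n,(u,v),f in(("top",(375,182),"t0"),("scene",(181,265),"s0")):
    g=cv2.imread(f"pics/{f}.png",0);c=g[v-25:v+25,u-25:u+25];m=(c<80).astype(np.uint8)
    k,l,st,ce=cv2.connectedComponentsWithStats(m);i=l[25,25];o=ce[i]+[u-25,v-25]
    # centroid of hull predicted for cap (r 32, z .06-.094) and bar when scene
    def pred(x,y):
        P=[proj(n,(x+.032*np.cos(t),y+.032*np.sin(t),z)) for z in(.060,.094) for t in a]
        h=cv2.convexHull(np.array(P,np.float32));M=cv2.moments(h);return np.array([M["m10"]/M["m00"],M["m01"]/M["m00"]]),cv2.boundingRect(h)
    p,b=pred(.608,-.2715);J=np.array([(pred(.618,-.2715)[0]-p)/.01,(pred(.608,-.2615)[0]-p)/.01]).T
    print(n,o,p,st[i],b,"corr",np.linalg.solve(J,o-p))
```

```text
top [374.84615385 182.72583826] [375.05069632 182.78999632] [ 12  13  26  26 507] (361, 169, 28, 28) corr [0.00018012 0.00053106]
scene [180.72386895 264.42901716] [181.4331787  264.04182438] [ 11  10  29  30 641] (167, 249, 29, 30) corr [ 0.00064508 -0.001879  ]
```

>>> drive_tool(deltas=[{"linear": [0, -2.5, -30], "claw": 0.45, "twist": 0}, {"linear": [0, -2.5, -60], "claw": 0.45, "twist": 0}, {"linear": [0, -2.5, -75], "claw": 0.45, "twist": 0}, {"linear": [0, -2.5, -82], "claw": 0.45, "twist": 0}, {"linear": [0, -2.5, -82], "claw": 0.45, "twist": 0}, {"linear": [0, -2.5, -82], "claw": 0.45, "twist": 0}], squeeze=20)

```text
clock: 11.98
position: [0.6084, -0.2721, 0.1089]
ee_rot: [0.0, 0.971, 0.237, 0.0]
contact_force: [0.5, 0.4, -0.3]
width: 0.0384
gripper_force: 0.0
```

>>> drive_tool(deltas=[{"linear": [0, 0, 0], "claw": 0.05, "twist": 0}, {"linear": [0, 0, 0], "claw": 0.05, "twist": 0}, {"linear": [0, 0, 0], "claw": 0.05, "twist": 0}, {"linear": [0, 0, 0], "claw": 0.05, "twist": 0}, {"linear": [0, 0, 0], "claw": 0.05, "twist": 0}, {"linear": [0, 0, 0], "claw": 0.05, "twist": 0}, {"linear": [0, 0, 0], "claw": 0.05, "twist": 0}])

```text
clock: 12.57
position: [0.6089, -0.2724, 0.1101]
ee_rot: [0.001, 0.972, 0.237, 0.001]
contact_force: [-0.3, -1.1, 5.7]
width: 0.0134
gripper_force: 25.2
```

Run:
```python
from h import *
print(sensors.get_state())
```

```text
{'clock': 12.5667, 'qpos': array([-5.24875162e-01,  4.99665923e-01,  1.48854297e+00,  4.70866094e-05,
        1.14990375e+00,  5.67858646e-01]), 'qd': array([-2.11665617e-03,  8.18580988e-04,  9.94602064e-05, -2.64113361e-05,
       -4.29400512e-04,  1.27220864e-03]), 'effort': array([-3.13947676e-02, -4.82919073e+01, -2.00380754e+01, -5.88112813e-02,
       -4.52725973e-02,  9.78807657e-03]), 'position': array([ 0.6088805 , -0.27236137,  0.11009011]), 'ee_rot': array([0.00118812, 0.97156859, 0.23675187, 0.0012714 ]), 'contact_force': array([-0.33744292, -1.08379964,  5.65399168]), 'moment': array([0.05728766, 0.04391305, 0.02225935]), 'gripper_force': 25.237588584423065, 'width': 0.013440760955781044}
```

>>> drive_tool(deltas=[{"linear": [0, 0, 1], "claw": 0.05, "twist": 2}, {"linear": [0, 0, 1], "claw": 0.05, "twist": 4}, {"linear": [0, 0, 1], "claw": 0.05, "twist": 6}, {"linear": [0, 0, 1], "claw": 0.05, "twist": 8}, {"linear": [0, 0, 1], "claw": 0.05, "twist": 10}, {"linear": [0, 0, 1], "claw": 0.05, "twist": 10}, {"linear": [0, 0, 1], "claw": 0.05, "twist": 10}], squeeze=20)

```text
clock: 13.15
position: [0.6095, -0.2722, 0.1102]
ee_rot: [0.001, 0.948, 0.32, 0.002]
contact_force: [3.9, -0.5, 2.9]
width: 0.0135
gripper_force: 26.0
```

```bash
cat > st.py <<'E'
from h import *
st=sensors.get_state();w,x,y,z=st["ee_rot"]
print(st["clock"],st["position"].round(4),"yaw",2*np.degrees(np.arctan2(y,x))-90,"q6",np.degrees(st["qpos"][5]-st["qpos"][0]),"F",st["contact_force"].round(2),"M",st["moment"].round(3),"e6",st["effort"][5].round(3),st["width"],st["gripper_force"])
E
python3 st.py
```

```text
13.15 [ 0.6095 -0.2722  0.1102] yaw -52.72580707578526 q6 52.6946692515277 F [ 3.91 -0.54  2.88] M [-0.008 -0.693 -0.454] e6 -0.496 0.013488467720275277 25.95589131116867
```

Mz is -0.45 N·m after 10°, which looks like a stop. I'll back off and try the other way.

>>> drive_tool(deltas=[{"linear": [0, 0, 0], "claw": 0.05, "twist": -3}, {"linear": [0, 0, 0], "claw": 0.05, "twist": -6}, {"linear": [0, 0, 0], "claw": 0.05, "twist": -9}, {"linear": [0, 0, 0], "claw": 0.05, "twist": -12}, {"linear": [0, 0, 0], "claw": 0.05, "twist": -15}, {"linear": [0, 0, 0], "claw": 0.05, "twist": -18}, {"linear": [0, 0, 0], "claw": 0.05, "twist": -22}, {"linear": [0, 0, 0], "claw": 0.05, "twist": -22}, {"linear": [0, 0, 0], "claw": 0.05, "twist": -22}])

```text
clock: 13.9
position: [0.6078, -0.2718, 0.1101]
ee_rot: [0.0, 0.991, 0.135, 0.0]
contact_force: [-0.0, 0.4, 5.1]
width: 0.0136
gripper_force: 25.1
```

```bash
python3 st.py
```

```text
13.9 [ 0.6078 -0.2718  0.1101] yaw -74.5289949791499 q6 74.53746583371405 F [-0.05  0.41  5.12] M [ 0.19  -0.169 -0.032] e6 0.016 0.013618572253249686 25.1405668258667
```

It turns freely this way (Mz ≈ 0 at 12°). Continuing.

>>> drive_tool(deltas=[{"linear": [0, 0, 0.5], "claw": 0.05, "twist": -4}, {"linear": [0, 0, 1], "claw": 0.05, "twist": -8}, {"linear": [0, 0, 1], "claw": 0.05, "twist": -12}, {"linear": [0, 0, 1.5], "claw": 0.05, "twist": -16}, {"linear": [0, 0, 1.5], "claw": 0.05, "twist": -20}, {"linear": [0, 0, 2], "claw": 0.05, "twist": -24}, {"linear": [0, 0, 2], "claw": 0.05, "twist": -28}, {"linear": [0, 0, 2.5], "claw": 0.05, "twist": -32}, {"linear": [0, 0, 2.5], "claw": 0.05, "twist": -36}, {"linear": [0, 0, 2.5], "claw": 0.05, "twist": -40}, {"linear": [0, 0, 2.5], "claw": 0.05, "twist": -44}, {"linear": [0, 0, 2.5], "claw": 0.05, "twist": -44}])

```text
clock: 14.9
position: [0.6077, -0.2721, 0.1111]
ee_rot: [0.0, 0.969, -0.247, -0.0]
contact_force: [0.9, -1.7, -2.1]
width: 0.0137
gripper_force: 24.2
```

```bash
python3 st.py
```

```text
14.9 [ 0.6077 -0.2721  0.1111] yaw -118.58426617823456 q6 118.60834862417845 F [ 0.88 -1.67 -2.11] M [-0.207 -0.34  -0.03 ] e6 0.475 0.013668475890625953 24.19055610895157
```

>>> drive_tool(deltas=[{"linear": [0, 0, 0], "claw": 0.05, "twist": -2}, {"linear": [0, 0, 1], "claw": 0.05, "twist": -2}, {"linear": [0, 0, 2], "claw": 0.05, "twist": -2}, {"linear": [0, 0, 3], "claw": 0.05, "twist": -2}, {"linear": [0, 0, 4], "claw": 0.05, "twist": -2}, {"linear": [0, 0, 4], "claw": 0.05, "twist": -2}])

```text
clock: 15.4
position: [0.6077, -0.272, 0.116]
ee_rot: [0.0, 0.965, -0.264, -0.0]
contact_force: [0.4, -2.2, -1.2]
width: 0.0134
gripper_force: 24.2
```

```bash
python3 st.py
```

```text
15.4 [ 0.6077 -0.272   0.116 ] yaw -120.56968996503021 q6 120.58101539917317 F [ 0.42 -2.2  -1.2 ] M [-0.243 -0.254 -0.014] e6 -0.011 0.0133971286584364 24.165391623973846
```

>>> drive_tool(deltas=[{"linear": [0, 0, 4], "claw": 0.05, "twist": 0}, {"linear": [0, 0, 9], "claw": 0.05, "twist": 0}, {"linear": [0, 0, 15], "claw": 0.05, "twist": 0}, {"linear": [0, 0, 22], "claw": 0.05, "twist": 0}, {"linear": [0, 0, 30], "claw": 0.05, "twist": 0}, {"linear": [0, 0, 38], "claw": 0.05, "twist": 0}, {"linear": [0, 0, 46], "claw": 0.05, "twist": 0}, {"linear": [0, 0, 54], "claw": 0.05, "twist": 0}, {"linear": [0, 0, 61], "claw": 0.05, "twist": 0}, {"linear": [0, 0, 67], "claw": 0.05, "twist": 0}, {"linear": [0, 0, 72], "claw": 0.05, "twist": 0}, {"linear": [0, 0, 75], "claw": 0.05, "twist": 0}])

```text
clock: 16.4
position: [0.6081, -0.2719, 0.1917]
ee_rot: [0.0, 0.965, -0.264, 0.0]
contact_force: [-0.6, -0.5, -0.9]
width: 0.0136
gripper_force: 24.3
```

>>> drive_tool(deltas=[{"linear": [0, 0, 0], "claw": 0.05, "twist": 0}, {"linear": [0, 0, 0], "claw": 0.05, "twist": 0}, {"linear": [0, 0, 0], "claw": 0.05, "twist": 0}, {"linear": [0, 0, 0], "claw": 0.05, "twist": 0}, {"linear": [0, 0, 0], "claw": 0.05, "twist": 0}, {"linear": [0, 0, 0], "claw": 0.05, "twist": 0}])

```text
clock: 16.9
position: [0.6078, -0.2718, 0.1904]
ee_rot: [-0.0, 0.965, -0.264, -0.0]
contact_force: [-0.4, 0.6, -0.7]
width: 0.0134
gripper_force: 24.3
```

```bash
python3 st.py
python3 - <<'E'
from h import *
s=snap("scene","s5.png");cv2.imwrite("pics/z5.png",cv2.resize(s[170:310,100:300],(800,560),interpolation=cv2.INTER_CUBIC)[:,:,::-1])
E
```

```text
16.9 [ 0.6078 -0.2718  0.1904] yaw -120.61729620122921 q6 120.61901692511788 F [-0.39  0.6  -0.68] M [ 0.001  0.043 -0.035] e6 -0.0 0.013394635241808516 24.253890216350555
```

View pics/z5.png

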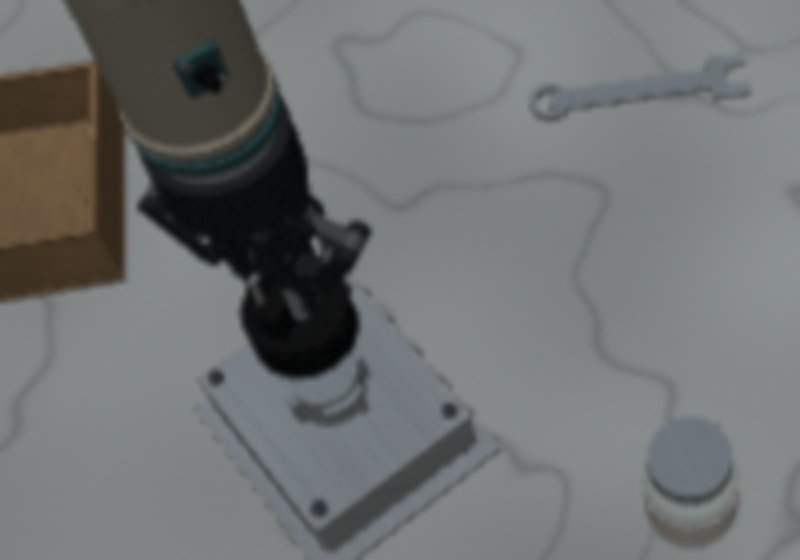

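The cap hangs level in the gripper, with its lower rim at about crop (310,375). The neck is exposed below it at about (335,390), and the gap is about 5 cm.

```bash
python3 -c "
from rig import manip
print(manip.sign_off())"
```

```text
the job is handed in; nothing more can be done
None
```

The job is handed in: both plugs are in the pot, and the cap came off clockwise (seen from above) after a light trial turn counterclockwise met the stop; it is held level and still about 5 cm above the filler neck.

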